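# Tip the copper elbows into the parts bin

### The arm

A 6-joint arm with a two-finger parallel gripper is mounted at the origin on a cart in front of the work surface, level with it; the furniture and walls round the work are solid. World frame = base frame: x ahead of the robot, y to its left, z up, the work surface at z = 0. Lengths are in mm, angles in rad, forces in N, time in s.
With the tool pointing down it reaches from about 350 to 875 mm from the base axis. Payload 4.2 kg.
Tool frame: the origin (TCP) lies between the finger pads; the fingertips stand 19 mm ahead of it and the grasp point (between the pads) is the TCP; y points along the fingers, z is the direction in which the jaws open and shut, and the axes are right-handed (so a half turn about y gives the same grasp; the last joint's range is limited). The gripper opens to 85 mm and grips with 20 to 120 N. Pads are 22 mm wide; open, the fingers measure 114 mm over their backs; the gripper's body (76 mm by 85 mm) begins 54 mm behind the grasp point. The pads swing forward as they close: fully open they stand 13 mm farther back than shut.
Start: joints at [1.405, 0.385, 0.008, 0, -1.194, -0.259], TCP at [257.553, 569.443, 250.312] pointing down, gripper open.
Joint ranges: [-3.14, 3.14], [-1.21, 2.06], [-1.07, 1.41], [-3.16, 2.05], [-2.99, -0.16], [-3.1, 3.1]. Speed limits (rad/s): [2.79, 2.79, 3.14, 3.14, 3.14, 3.14].

### API

Orientations are given as a unit quaternion [x, y, z, w].
In Python, from bench import arm gives the robot as it stands.
- The arm moves only by the shell command python3 -m inch 'ROWS'. ROWS is JSON, a list of rows, each a list of 7 numbers: the opening, from 0 (shut) to 1 (fully open), then the shift along the tool's x, y, z in cm, then the turn, a rotation vector about the tool's x, y, z in degrees. A call has 1 to 20 rows; each row is the pose to reach, as a shift and turn from the pose commanded when the call began, along the tool's axes at that moment; what a row does not reach only later rows make up. A row lasts 1/12 s, in which the tool goes at most 41.7 mm and 7.16 degrees, less where a joint would pass 70% of its speed; a pose out of reach is approached as far as the arm can. A call with a gripper value outside its range is refused whole. The fingers move at their own pace and stop on an object; the grip force is fixed at half the most. Time passes only in rows, so rows that repeat a pose let the fingers close. It gives the time, the measured TCP pose, the force and the opening at its end, in the units of the state.
- arm.read_state(): the state, without advancing time (a new reading comes with each control period).
- arm.get_image(name): name is "scene" or "top" or "wrist"; returns the picture (400x640x3 uint8, red, green, blue); there is no depth.
- arm.camera_params(name): a dict with "fx", "fy", "cx", "cy" (pixels), "rvec" (rotation vector, rad) and "tvec" (3), from world to camera coordinates, as OpenCV has them. Camera axes: x right, y down, z forward; pixel columns grow to the right and rows downward; lengths in mm; the calibration is good to about 2 mm. The wrist camera is an equidistant fisheye: a pixel r from the principal point sees the ray r / f radians off the axis. A picture is of the moment at which its call begins: read the wrist's pose just before it. camera_params takes no time and is no camera call; for the wrist camera it gives the pose at the moment of the call.
- arm.job_done(): hands the job in, once; it reports no verdict.
Trained networks look in the newest picture that a camera, given by its name, has taken for a name from the list of things; names that differ only in an ending like _2 or _b are one class to them, and where a whole thing is asked for, a point or a joint stands for the part that bears it (a point fixed in the world has none). Each returns a list of dicts, best first, with "conf" (0 to 1); they miss things now and then, are a little off and sometimes report something else, mostly with a low value. They report only what shows in the picture. A call takes as long as a camera call.
- arm.masks_of(label, camera): "mask" (400x640 bool, what is visible of it) and "extent" ([left, top, width, height] in pixels, round what is visible of it).
The state is a dict: "clock": time; "joints": joint angles; "joint_vel": joint speeds; "joint_efforts": joint torques, N m; "position": TCP position; "ee_rot": TCP orientation; "contact_force": force on the tool from outside, world axes, zero at the start; "wrist_torque": the same for the moment, N m; "gripper_width": finger opening in mm.
Only numpy, scipy, OpenCV 4.12 (cv2) and the standard library are available. Lean on these libraries where they do the work, as an engineer would, in place of code of your own. Each camera call takes 0.05 s, during which the arm holds its last target.

### The job

Refill the parts bin from the tipping tray: gently slide the grey bin fully home against the back stop of its bay under the tray's lip, then press the strap at the tray's mouth down with a light hand until the tray rests on its stop bolt, and keep it there until all three copper elbows have slid into the bin. Ease the tray back up to level without letting it swing, and leave the bin home and the loose things around it where they lie.

Things in the scene. Friction and masses are not known exactly. Their poses are not given: they have to be found in the camera images.
- stand: Fixed grey steel stand of the tipping tray, 160 mm (x) x 330 mm (y) x 175 mm. Origin on the bench top, right below the middle of the tray's pivot axis, which runs along stand x, 157 mm up. z up; the tray discharges to stand +y, where the bin's bay lies, open to stand -x.
- bin_home (a point): Point on the bench where the middle of the bin's underside is when home: stand x -24.5, y +125 mm, axes as the stand's. Fixed round it is the bay: two 10 mm high guide bars along x (inner faces 61 mm either side in y, flared at the -x end, stand x -70 mm), and a 28 mm high back stop, face at stand x +70.5 mm.
- stop_bar (a point): Middle of the top of the stand's cross bar under the tray (stand y +45 mm, 88 mm up). It carries the rubber-tipped stop bolt, screwed higher or lower each time: the tray meets it at a tilt anywhere from 0.49 to 0.65 rad. Where exactly must be felt.
- tray: Sheet steel tray, 126 mm wide (x), 300 long (y), walls 30 mm. Origin mid pivot axis; axes as the stand's when level. Floor top z +9 mm, from y -195 (closed) to y +105 (open lip). Tips about x, lip down, from 0 to its stop, at most 1.5 rad/s. Rear-heavy (0.7 kg): let go, it bangs back up. Pressing it down takes up to 8 N, less once elbows slide off; its light pivots and bolt bear 18 N at most.
- thumb_pad (a point): Top middle of the black rubber thumb pad (50 x 18 mm) on the steel strap (126 x 20 x 3 mm) over the tray's mouth: the place to press. In the tray's frame x 0, y +95, z +66 mm; it turns with the tray about the pivot axis. Elbows pass under the strap (52 mm clear). The tray's ends and walls are lower than the pad.
- bin: Loose grey open parts bin, 190 mm (x) x 115 mm (y), walls 3 mm thick, 62 mm high, the +x and +y walls 98 mm; 0.5 kg; label holder on its -x face. Origin: centre of the underside. It stands between the guide bars 25 to 68 mm short of home (towards stand -x); push its -x face towards stand +x. That takes 1 to 4 N; at most 25 N, do not ram it. Home, its front stands 57 mm clear of the tray's side.
- elbow_1: Copper pipe elbow, 51 x 51 x 32 mm, about 0.09 kg, lying flat in the tray. Origin at the middle of its underside.
- elbow_2: Another, the same as elbow_1.
- elbow_3: Another, the same as elbow_1.
- brass_nipple: Bystander: brass threaded nipple standing on the bench, 32 x 36 x 38 mm. Origin at the middle of its underside.
- tape_measure: Bystander: yellow tape measure standing on the bench, 36 x 73 x 64 mm. Origin at the middle of its underside.
- solder_spool: Bystander: spool of solder wire, 76 x 72 x 44 mm, on the bench to the right. Origin at the middle of its underside.

How it is judged (in metres and radians):
On the way, in this order (a step that is already met when the one before it is completed fails the run):
1. the bin is home against the back stop of its bay (x of bin in the frame of bin_home above -0.005 m and angle between the x axis of bin and the x axis of stand, either way round below 0.06 rad), for 0.2 s.
2. the tray is held down on its stop bolt while all three elbows are in the bin (contact force between tray and stand above 1.5 N and angle between tray's own z axis and vertical above 0.45 rad and z of each of elbow_1, elbow_2, elbow_3 in the frame of bin below 0.09 m and y of each of elbow_1, elbow_2, elbow_3 in the frame of bin above -0.055 m), for 0.3 s.
At the end, for the whole second after the job is handed in: All three elbows lie at rest inside the bin (origins between its walls and no higher than 90 mm above its underside), the bin stands home in its bay (within 6 mm of the back stop, square to it within 0.06 rad), and the tray is back at level (within 0.03 rad) and still (x of elbow_1 in the frame of bin between -0.092 and 0.092 m and y of elbow_1 in the frame of bin between -0.055 and 0.055 m and z of each of elbow_1, elbow_2, elbow_3 in the frame of bin below 0.09 m and linear speed of each of elbow_1, elbow_2, elbow_3 below 0.03 m/s and x of elbow_2 in the frame of bin between -0.092 and 0.092 m and y of elbow_2 in the frame of bin between -0.055 and 0.055 m and x of elbow_3 in the frame of bin between -0.092 and 0.092 m and y of elbow_3 in the frame of bin between -0.055 and 0.055 m and x of bin in the frame of bin_home above -0.006 m and angle between the x axis of bin and the x axis of stand, either way round below 0.06 rad and angle between tray's own z axis and vertical below 0.03 rad and angular speed of tray below 0.05 rad/s); the robot touches nothing.
It fails at once if the robot pushes the tray with more than 18 N (contact force between any of the fingers, the arm and tray above 18 N).
It fails at once if the tray swings faster than 1.5 rad/s: let go, or banged down (angular speed of tray above 1.5 rad/s).
It fails at once if the bin is rammed with more than 25 N (contact force between any of the fingers, the arm and bin above 25 N).
It fails at once if a bystander is moved by more than 20 mm (distance of any of brass_nipple, tape_measure, solder_spool from where it was at the start of the episode above 0.02 m).
It also fails if it takes over 64 s, if anything falls off the work surface, if the arm or the gripper's body presses on something with over 40 N, if the wrist force passes 120 N, or if a joint passes its speed limit or range.

## Working session

There is one attempt and no reset: what is moved stays moved. The work goes in short steps, Python scripts to look and compute and a shell command to move; the robot and the scene stay as the last step left them, time stands still between calls to the robot, and variables do not carry over. Pictures are saved under pics/ and viewed, and the job is handed in when it is done.

```bash
mkdir -p pics; ls
python3 - <<'E'
from bench import arm
import cv2
s=arm.read_state();print(s)
for n in("scene","top","wrist"):
    p=arm.camera_params(n);print(n,p)
    cv2.imwrite(f"pics/a_{n}.png",arm.get_image(n)[:,:,::-1])
E
```

```text
pics
{'clock': 0.0, 'joints': array([ 1.40458018e+00,  3.85608969e-01,  6.59401590e-03, -4.83048447e-04,
       -1.19398364e+00, -2.58603147e-01]), 'joint_vel': array([-6.79112213e-04,  2.49430861e-04,  1.14351030e-03, -6.98731391e-04,
       -6.61703507e-05,  4.71865664e-04]), 'joint_efforts': array([ 2.73056839e-04, -3.92292058e+01,  1.88406783e+01,  4.18628767e+00,
       -4.69617167e-03,  5.46476912e-06]), 'position': array([257.35650594, 568.95580454, 249.17980914]), 'ee_rot': array([-0.14900832, -0.69041625,  0.69198649,  0.14925354]), 'contact_force': array([-0.32152971,  0.20006253,  0.08627327]), 'wrist_torque': array([ 0.00724871, -0.016048  , -0.02975219]), 'gripper_width': 85.23185656280143}
scene {'fx': 397.4150224211663, 'fy': 397.4150224211663, 'cx': 320.08180873462715, 'cy': 201.1158033496742, 'rvec': array([ 1.74807645, -1.50468213,  0.76464299]), 'tvec': array([-201.29080425,  437.78663448,  532.41331645])}
top {'fx': 510.45398662489305, 'fy': 510.45398662489305, 'cx': 310.9690329552573, 'cy': 197.00385964041425, 'rvec': array([ 2.19237763, -2.18622946,  0.08908289]), 'tvec': array([-140.94269108,  567.62813581, 1487.58695233])}
wrist {'fx': 309.70691628693146, 'fy': 309.70691628693146, 'cx': 316.8773344708743, 'cy': 197.8342175166555, 'rvec': array([-1.59357704,  2.47036635,  0.4000725 ]), 'tvec': array([622.55585589, -41.58585784, 380.49891757])}
```

View pics/a_scene.png

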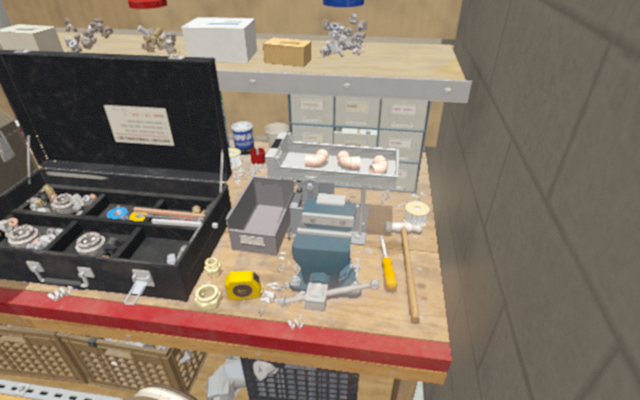

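View pics/a_top.png

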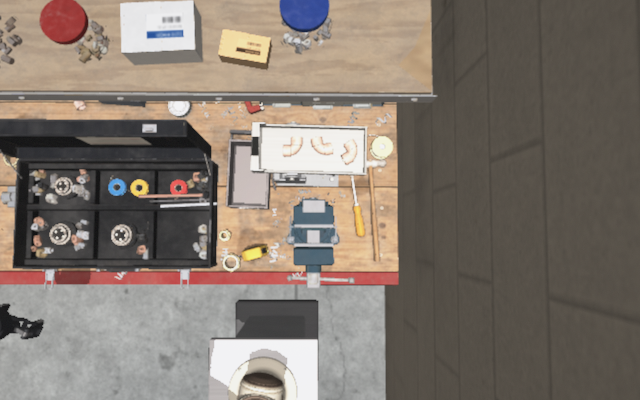

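View pics/a_wrist.png

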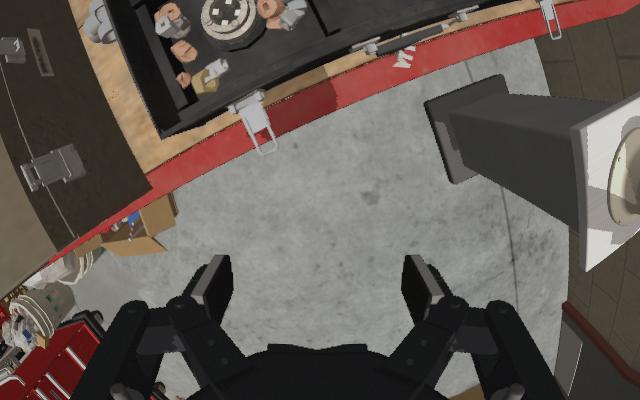

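```bash
cat > h.py <<'E'
import numpy as np,cv2
from bench import arm
def cam(n):
    p=arm.camera_params(n);R=cv2.Rodrigues(np.array(p['rvec']))[0];return p,R,np.array(p['tvec'])
def proj(n,P):
    p,R,t=cam(n);c=np.atleast_2d(P)@R.T+t
    return np.c_[p['fx']*c[:,0]/c[:,2]+p['cx'],p['fy']*c[:,1]/c[:,2]+p['cy']]
def back(n,uv,z):
    p,R,t=cam(n);uv=np.atleast_2d(uv).astype(float)
    d=np.c_[(uv[:,0]-p['cx'])/p['fx'],(uv[:,1]-p['cy'])/p['fy'],np.ones(len(uv))]@R
    C=-R.T@t
    return C+d*((z-C[2])/d[:,2])[:,None]
E
python3 - <<'E'
from h import *
for n in("scene","top"):
    im=cv2.imread(f"pics/a_{n}.png")
    for l in("tray","bin","stand","elbow_1","brass_nipple","tape_measure","solder_spool"):
        for m in arm.masks_of(l,n)[:3]: 
            if m['conf']>.3:
                print(n,l,round(m['conf'],2),m['extent'],cv2.minAreaRect(np.argwhere(m['mask'])[:,::-1].astype(np.float32)))
a=cv2.imread("pics/a_top.png")[90:290,200:420];cv2.imwrite("pics/b_top.png",cv2.resize(a,None,fx=3,fy=3,interpolation=cv2.INTER_CUBIC)[:600])
a=cv2.imread("pics/a_scene.png")[110:310,190:450];cv2.imwrite("pics/b_sc.png",cv2.resize(a,None,fx=3,fy=3,interpolation=cv2.INTER_CUBIC))
E
```

```text
scene tray 0.92 [265.6, 135.7, 137.5, 53.2] ((332.94708251953125, 160.1566619873047), (134.0914764404297, 46.5559196472168), 5.273896217346191)
scene tray 0.35 [224.3, 176.7, 71.4, 78.0] ((258.8399963378906, 215.12001037597656), (63.922454833984375, 78.0645980834961), 8.13010311126709)
scene bin 0.81 [229.2, 175.0, 66.8, 77.8] ((259.26300048828125, 215.04043579101562), (63.17975997924805, 78.30945587158203), 8.746162414550781)
scene bin 0.53 [265.1, 133.1, 131.0, 56.3] ((332.65826416015625, 160.11312866210938), (133.1654052734375, 46.43975067138672), 5.09211540222168)
scene stand 0.93 [286.0, 174.8, 82.6, 72.9] ((329.3483581542969, 210.66802978515625), (79.03770446777344, 61.7453727722168), 5.19442892074585)
scene elbow_1 0.57 [337.4, 152.5, 23.2, 18.7] ((349.0137023925781, 161.36985778808594), (25.49026107788086, 14.565863609313965), 24.443954467773438)
scene elbow_1 0.56 [369.7, 157.5, 18.9, 15.9] ((378.0, 164.5), (17.0, 20.0), 90.0)
scene brass_nipple 0.67 [202.8, 260.1, 20.7, 16.1] ((212.5, 267.5), (19.0, 15.0), 90.0)
scene tape_measure 0.69 [226.7, 271.1, 35.9, 31.1] ((243.69306
[... 670 characters left out ...]
375)
top elbow_1 0.86 [308.9, 137.8, 25.8, 18.3] ((321.18865966796875, 146.16036987304688), (23.7965030670166, 13.112358093261719), 29.05460548400879)
top elbow_1 0.77 [342.5, 138.8, 14.1, 27.6] ((348.5, 152.0), (24.0, 15.0), 90.0)
top elbow_1 0.57 [281.5, 140.2, 21.6, 18.3] ((291.889404296875, 146.84071350097656), (14.487102508544922, 24.17652702331543), 41.18592834472656)
top brass_nipple 0.54 [221.7, 227.7, 6.5, 14.5] ((224.0, 235.5), (11.0, 10.0), 90.0)
top tape_measure 0.73 [239.9, 245.0, 26.2, 14.3] ((253.95001220703125, 252.84999084472656), (12.332881927490234, 25.930675506591797), 71.56504821777344)
top solder_spool 0.75 [367.9, 137.6, 24.0, 19.3] ((381.5, 148.0), (22.0, 21.0), 90.0)
```

View pics/b_top.png

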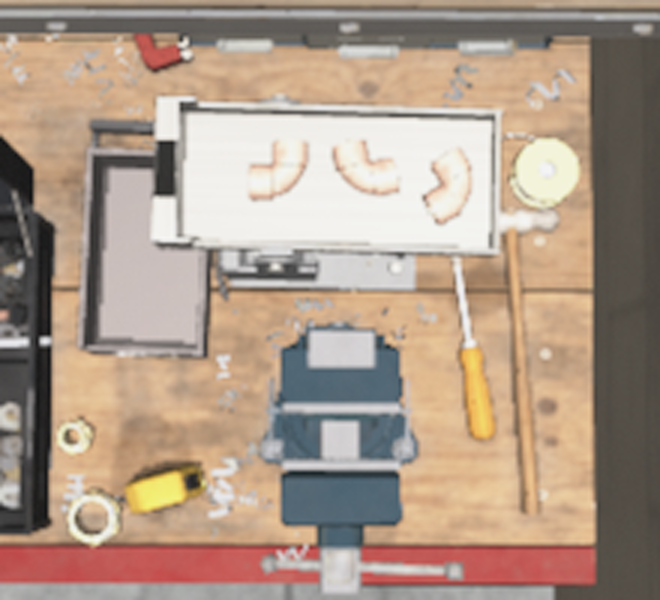

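View pics/b_sc.png

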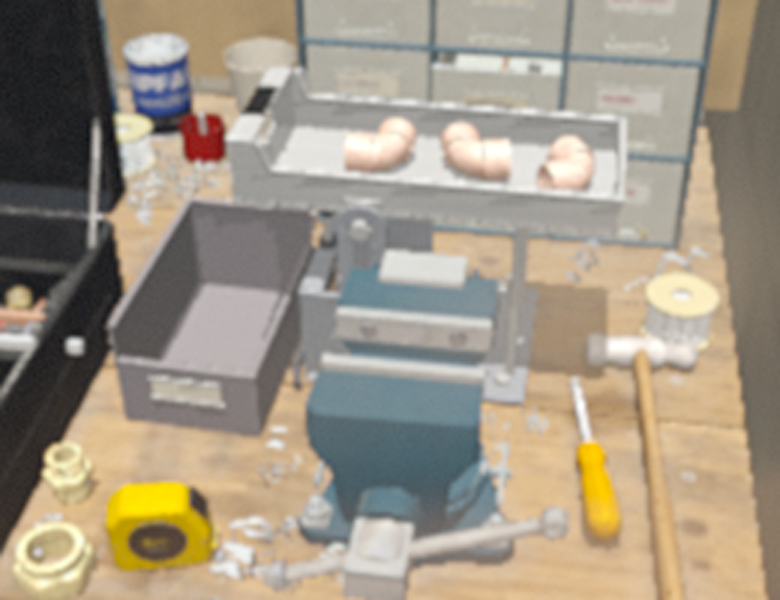

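Run:
```python
from h import *
def b(L,z): return back("top",np.array(L)/3+[200,90]-1/3,z).round(1)
print("pad",b([(165.5,168.5),(166,143),(165,194)],223))
print("traytop rear",b([(500,110),(497,252)],196))
print("strap ends",b([(157,97),(153,243)],223))
print("bin front top",b([(80,350),(206,355)],62), "backtop-left",b([(90,150)],98))
print("nip,tape",b([(75,436),(165,487)],38),"vise",b([(285,350),(300,325),(280,470)],120))
for v in (0,60,120): print('vise',v,b([(285,350),(280,520),(400,520)],v))
print("toolbox edge",b([(48,230),(48,530)],100))
C=[-cam(n)[1].T@cam(n)[2] for n in("top","scene")];print(C)
# scene checks: pad in crop (245..280,68..112)/3+(190,110)
print("scene pad",back("scene",np.array([(263,91),(279,68),(246,111)])/3+[190,110]-1/3,223).round(1))
print("scene bin front",back("scene",np.array([(113,345),(118,362),(248,400)])/3+[190,110]-1/3,62).round(1))
print("scene bin front bottom",back("scene",np.array([(128,417),(258,428)])/3+[190,110]-1/3,0).round(1))
```

```text
pad [[685.1   7.4 223. ]
 [707.2   7.2 223. ]
 [663.    7.6 223. ]]
traytop rear [[ 743.  -283.5  196. ]
 [ 617.2 -280.2  196. ]]
strap ends [[747.3  15.4 223. ]
 [620.7  17.4 223. ]]
bin front top [[537.5 103.6  62. ]
 [533.1 -16.7  62. ]] backtop-left [[724.   91.3  98. ]]
nip,tape [[455.5 111.   38. ]
 [406.6  23.5  38. ]] vise [[ 535.   -93.5  120. ]
 [ 558.  -107.2  120. ]
 [ 425.2  -89.5  120. ]]
vise 0 [[ 541.4  -90.8    0. ]
 [ 373.   -86.7    0. ]
 [ 373.2 -205.5    0. ]]
vise 60 [[ 538.2  -92.2   60. ]
 [ 376.4  -88.2   60. ]
 [ 376.6 -202.3   60. ]]
vise 120 [[ 535.   -93.5  120. ]
 [ 379.8  -89.7  120. ]
 [ 380.  -199.2  120. ]]
toolbox edge [[647.8 129.2 100. ]
 [369.1 124.8 100. ]]
[array([ 459.61392184, -125.27373132, 1525.79258701]), array([-143.75212596, -230.2477    ,  664.80101359])]
scene pad [[700.6   7.8 223. ]
 [743.5   4.5 223. ]
 [665.3  12.8 223. ]]
scene bin front [[557.3 107.7  62. ]
 [537.5  96.6  62. ]
 [508.7 -16.1  62. ]]
scene bin front bottom [[541.2  98.4   0. ]
 [543.9 -10.5   0. ]]
```

```bash
cat >> h.py <<'E'
from scipy.optimize import least_squares
def tri(ps,pt):
    f=lambda P:np.r_[proj("scene",P)[0]-ps,proj("top",P)[0]-pt]
    r=least_squares(f,[600,0,100.]);return r.x.round(1),r.fun.round(1)
def S(P,x,y,a):
    P=np.atleast_2d(P);c,s=np.cos(a),np.sin(a)
    return np.c_[x+c*P[:,0]-s*P[:,1],y+s*P[:,0]+c*P[:,1],P[:,2]]
E
python3 - <<'E'
from h import *
print("lid",tri((215,58),(186,121)))
print("box front right top",tri((187,298),(213,265)))
# overlay model
st=(683,-87,-0.022)
T=[]
def box(x0,x1,y0,y1,z0,z1):
    c=[(x,y,z) for z in(z0,z1) for x,y in((x0,y0),(x1,y0),(x1,y1),(x0,y1))]
    e=[(i,(i+1)%4) for i in range(4)]+[(4+i,4+(i+1)%4) for i in range(4)]+[(i,i+4) for i in range(4)]
    return np.array(c,float),e
L=[(box(-63,63,-195,105,160,196),(0,0,255)),(box(-25,25,86,104,220,223),(0,255,0)),(box(-63,63,85,105,217,220),(255,0,0)),(box(-24.5-31-95,-24.5-31+95,125-57.5,125+57.5,0,62),(255,0,255)),(box(-24.5-95,-24.5+95,125-57.5,125+57.5,0,62),(255,255,0))]
for n,(y0,y1,x0,x1) in {"top":(90,290,200,420),"scene":(110,310,190,450)}.items():
    im=cv2.resize(cv2.imread(f"pics/a_{n}.png")[y0:y1,x0:x1],None,fx=3,fy=3,interpolation=cv2.INTER_CUBIC)
    for (c,e),col in L:
        q=((proj(n,S(c,*st))-[x0,y0])*3+1)
        for i,j in e: cv2.line(im,tuple(map(int,q[i])),tuple(map(int,q[j])),col,1)
    cv2.imwrite(f"pics/c_{n}.png",im)
E
```

```text
lid (array([707.9, 139.2, 410.9]), array([-0.7,  0. ,  0.7, -0.3]))
box front right top (array([370. , 142.3,   8.4]), array([-1.7,  0. ,  2.2, -1. ]))
```

View pics/c_top.png

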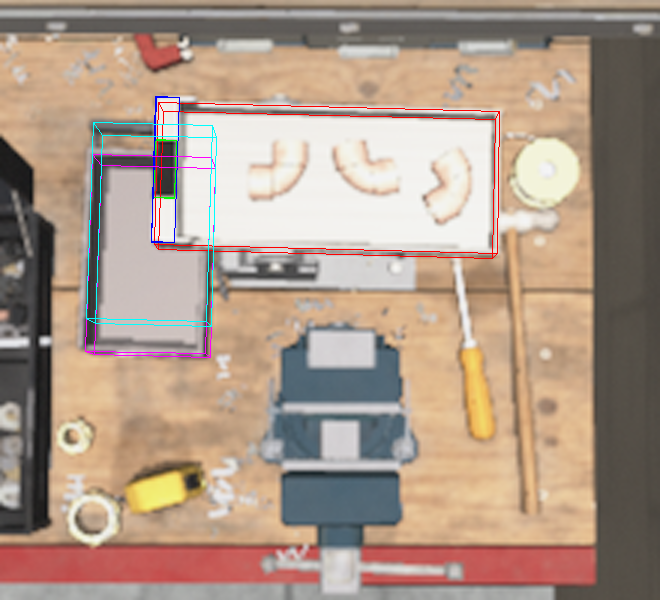

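View pics/c_scene.png

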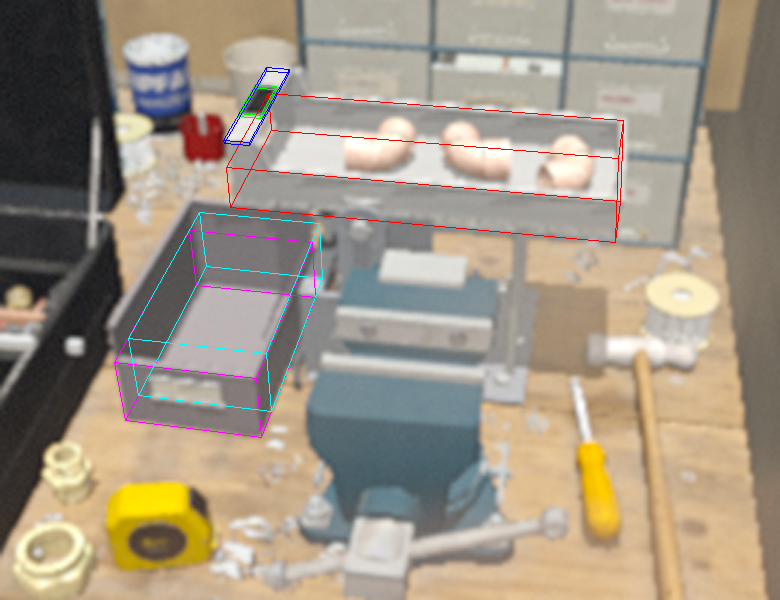

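```bash
cat >> h.py <<'E'
from scipy.spatial.transform import Rotation as R_
def rows(pos,yaw=None,lean=0.0,pos0=None,rot0=None):
    s=arm.read_state();p0=s['position'] if pos0 is None else np.array(pos0)
    A=R_.from_quat(s['ee_rot'] if rot0 is None else rot0)
    d=A.inv().apply(np.array(pos)-p0)/10
    if yaw is None: return d.round(2),np.zeros(3)
    best=None
    for sg in(1,-1):
        z=sg*np.array([-np.sin(yaw),np.cos(yaw),0]);y=np.array([0,0,-1.]);x=np.cross(y,z)
        B=R_.from_matrix(np.c_[x,y,z])
        # lean: rotate about stand x by -lean
        B=R_.from_rotvec(-lean*np.array([np.cos(yaw),np.sin(yaw),0]))*B
        w=(A.inv()*B).as_rotvec(degrees=True)
        if best is None or np.linalg.norm(w)<np.linalg.norm(best): best=w
    return d.round(2),best.round(2)
def st():
    s=arm.read_state();print("t",round(s['clock'],2),"p",s['position'].round(1),"F",s['contact_force'].round(2),"w",round(s['gripper_width'],1),"axes",R_.from_quat(s['ee_rot']).as_matrix().round(2).tolist())
E
python3 - <<'E'
from h import *
st()
print(rows((490,42,250),-0.024))
print(rows((490,42,250),-0.024+np.pi/2))
E
```

```text
t 0.85 p [257.6 569.5 250.3] F [-0.46  0.45 -0.92] w 85.2 axes [[-0.91, 0.0, -0.41], [0.41, 0.0, -0.91], [-0.0, -1.0, -0.0]]
(array([-4.292e+01,  3.000e-02,  3.848e+01]), array([  0.  , -22.97,  -0.  ]))
(array([-4.292e+01,  3.000e-02,  3.848e+01]), array([ 0.  , 67.03,  0.  ]))
```

```bash
python3 -m inch '[[0.5,-10,0,9,0,-6,0],[0.5,-20,0,18,0,-12,0],[0.5,-30,0,27,0,-18,0],[0.5,-42.9,0,38.5,0,-23,0],[0.5,-42.9,0,38.5,0,-23,0],[0.5,-42.9,0,38.5,0,-23,0],[0.5,-42.9,0,38.5,0,-23,0],[0.5,-42.9,0,38.5,0,-23,0],[0.5,-42.9,0,38.5,0,-23,0],[0.5,-42.9,0,38.5,0,-23,0],[0.5,-42.9,0,38.5,0,-23,0],[0.5,-42.9,0,38.5,0,-23,0],[0.5,-42.9,0,38.5,0,-23,0],[0.5,-42.9,0,38.5,0,-23,0],[0.5,-42.9,0,38.5,0,-23,0],[0.5,-42.9,0,38.5,0,-23,0],[0.5,-42.9,0,38.5,0,-23,0],[0.5,-42.9,0,38.5,0,-23,0],[0.5,-42.9,0,38.5,0,-23,0]]'
python3 - <<'E'
from h import *
st(); print(rows((495,42,55),-0.024))
for n in("scene","wrist"): cv2.imwrite(f"pics/d_{n}.png",arm.get_image(n)[:,:,::-1])
E
```

```text
clock: 2.43
position: [489.5, 43.0, 250.5]
ee_rot: [0.008, 0.707, -0.707, -0.007]
contact_force: [-0.3, 0.6, 0.6]
gripper_width: 42.7
t 2.43 p [489.5  43.  250.5] F [-0.33  0.56  0.56] w 42.7 axes [[-1.0, 0.0, -0.02], [0.02, 0.0, -1.0], [-0.0, -1.0, -0.0]]
(array([-0.55, 19.55,  0.09]), array([ 0.01,  0.16, -0.01]))
```

View pics/d_scene.png

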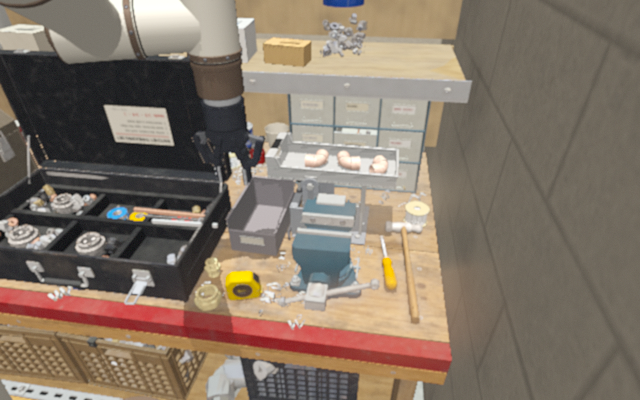

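View pics/d_wrist.png

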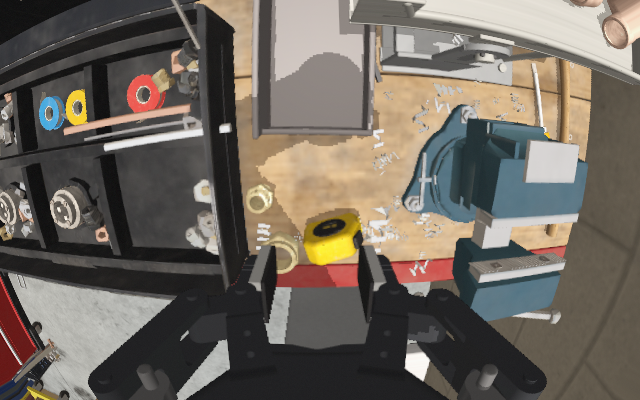

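Run:
```python
from h import *
p,R,t=cam("wrist");print((-R.T@t).round(1), R[2].round(2), arm.read_state()['position'].round(1))
print(back("top",[(0,0)],0)[0,:0])
```

```text
[569.7  39.7 374.7] [-0.32  0.01 -0.95] [489.5  42.9 250.5]
[]
```

Run:
```python
from h import *
print(arm.read_state()['joints'].round(3))
```

```text
[ 0.419  0.156 -0.31  -0.    -1.105  1.131]
```

```bash
python3 -m inch '[[0.5,0,0,0,0,120,0],[0.5,0,0,0,0,120,0],[0.5,0,0,0,0,120,0],[0.5,0,0,0,0,120,0],[0.5,0,0,0,0,120,0],[0.5,0,0,0,0,120,0],[0.5,0,0,0,0,120,0],[0.5,0,0,0,0,120,0],[0.5,0,0,0,0,120,0],[0.5,0,0,0,0,120,0],[0.5,0,0,0,0,120,0],[0.5,0,0,0,0,120,0],[0.5,0,0,0,0,120,0],[0.5,0,0,0,0,120,0],[0.5,0,0,0,0,120,0],[0.5,0,0,0,0,120,0],[0.5,0,0,0,0,120,0]]'
python3 - <<'E'
from h import *
st(); print(rows((500,42,55),-0.024))
E
```

```text
clock: 3.95
position: [489.6, 42.6, 250.4]
ee_rot: [0.617, 0.345, -0.345, -0.617]
contact_force: [-0.6, -0.1, 0.9]
gripper_width: 42.5
t 3.95 p [489.6  42.6 250.4] F [-0.57 -0.1   0.88] w 42.5 axes [[0.52, 0.0, -0.85], [0.85, 0.0, 0.52], [0.0, -1.0, -0.0]]
(array([ 0.49, 19.54, -0.92]), array([0.00e+00, 5.98e+01, 1.00e-02]))
```

```bash
python3 -m inch '[[0.5,0.5,2,-0.9,0,60,0],[0.5,0.5,4,-0.9,0,60,0],[0.5,0.5,6,-0.9,0,60,0],[0.5,0.5,8,-0.9,0,60,0],[0.5,0.5,10,-0.9,0,60,0],[0.5,0.5,11,-0.9,0,60,0],[0.5,0.5,12,-0.9,0,60,0],[0.5,0.5,13,-0.9,0,60,0],[0.5,0.5,14,-0.9,0,60,0],[0.5,0.5,15.5,-0.9,0,60,0],[0.5,0.5,17,-0.9,0,60,0],[0.5,0.5,18.5,-0.9,0,60,0],[0.5,0.5,19.5,-0.9,0,60,0],[0.5,0.5,19.5,-0.9,0,60,0],[0.5,0.5,19.5,-0.9,0,60,0]]'
python3 - <<'E'
from h import *
st(); print(rows((520,42,55),-0.024))
for n in("scene","wrist"): cv2.imwrite(f"pics/e_{n}.png",arm.get_image(n)[:,:,::-1])
E
```

```text
clock: 5.2
position: [500.0, 42.0, 55.2]
ee_rot: [0.707, -0.008, 0.007, -0.707]
contact_force: [0.3, 0.6, -0.2]
gripper_width: 42.7
t 5.2 p [500.   42.   55.2] F [ 0.27  0.56 -0.2 ] w 42.7 axes [[1.0, -0.0, 0.02], [-0.02, -0.0, 1.0], [-0.0, -1.0, -0.0]]
(array([2.  , 0.01, 0.04]), array([ 0.03,  0.12, -0.04]))
```

View pics/e_scene.png

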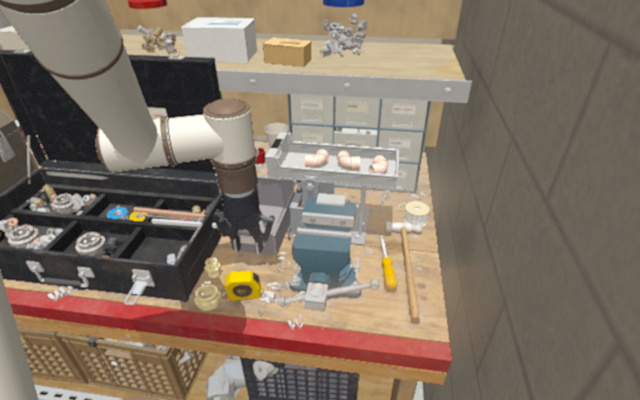

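View pics/e_wrist.png

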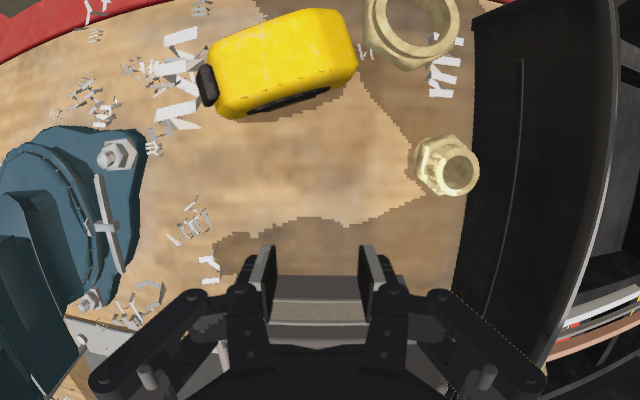

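```bash
python3 -m inch '[[0.5,0.2,0,0,0,0,0],[0.5,0.4,0,0,0,0,0],[0.5,0.6,0,0,0,0,0],[0.5,0.8,0,0,0,0,0],[0.5,1.0,0,0,0,0,0],[0.5,1.2,0,0,0,0,0],[0.5,1.4,0,0,0,0,0],[0.5,1.6,0,0,0,0,0],[0.5,1.8,0,0,0,0,0],[0.5,2.0,0,0,0,0,0],[0.5,2.15,0,0,0,0,0],[0.5,2.3,0,0,0,0,0],[0.5,2.45,0,0,0,0,0],[0.5,2.6,0,0,0,0,0],[0.5,2.75,0,0,0,0,0],[0.5,2.9,0,0,0,0,0],[0.5,3.05,0,0,0,0,0],[0.5,3.2,0,0,0,0,0]]'
```

```text
clock: 6.8
position: [532.0, 40.7, 55.1]
ee_rot: [0.707, -0.008, 0.008, -0.707]
contact_force: [-1.1, -0.7, -1.9]
gripper_width: 42.6
```

```bash
python3 -m inch '[[0.5,0.15,0,0,0,0,0],[0.5,0.3,0,0,0,0,0],[0.5,0.45,0,0,0,0,0],[0.5,0.6,0,0,0,0,0],[0.5,0.75,0,0,0,0,0],[0.5,0.9,0,0,0,0,0],[0.5,1.05,0,0,0,0,0],[0.5,1.2,0,0,0,0,0],[0.5,1.35,0,0,0,0,0],[0.5,1.5,0,0,0,0,0]]'
python3 - <<'E'
from h import *
cv2.imwrite("pics/f_top.png",cv2.resize(arm.get_image("top")[90:290,200:420,::-1],None,fx=3,fy=3))
E
```

```text
clock: 7.63
position: [547.2, 40.3, 55.3]
ee_rot: [0.707, -0.008, 0.008, -0.707]
contact_force: [-1.8, 0.3, -0.3]
gripper_width: 42.4
```

View pics/f_top.png

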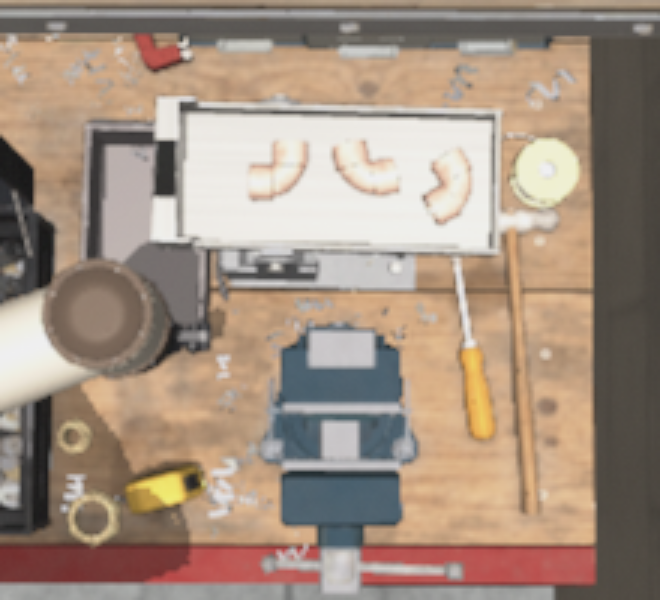

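```bash
python3 -m inch '[[0.5,0.1,0,0,0,0,0],[0.5,0.2,0,0,0,0,0],[0.5,0.3,0,0,0,0,0],[0.5,0.4,0,0,0,0,0]]'; python3 -m inch '[[0.5,0.1,0,0,0,0,0],[0.5,0.15,0,0,0,0,0],[0.5,0.2,0,0,0,0,0]]'
```

```text
clock: 8.02
position: [551.1, 40.2, 55.4]
ee_rot: [-0.707, 0.008, -0.008, 0.707]
contact_force: [-2.8, 0.5, -0.1]
gripper_width: 42.7
clock: 8.27
position: [553.1, 40.2, 55.4]
ee_rot: [0.707, -0.008, 0.008, -0.707]
contact_force: [-2.0, 0.2, 0.3]
gripper_width: 42.6
```

```bash
python3 -m inch '[[0.5,0.05,0,0,0,0,0],[0.5,0.1,0,0,0,0,0]]'
```

```text
clock: 8.43
position: [554.0, 40.2, 55.4]
ee_rot: [0.707, -0.008, 0.008, -0.707]
contact_force: [-2.1, 0.3, 0.6]
gripper_width: 42.5
```

```bash
python3 -m inch '[[0.5,0.05,0,0,0,0,0],[0.5,0.1,0,0,0,0,0]]';python3 -m inch '[[0.5,0.05,0,0,0,0,0],[0.5,0.1,0,0,0,0,0]]'
```

```text
clock: 8.6
position: [555.0, 40.1, 55.4]
ee_rot: [0.707, -0.008, 0.008, -0.707]
contact_force: [-1.8, -0.8, 0.6]
gripper_width: 43.1
clock: 8.77
position: [555.6, 40.1, 55.3]
ee_rot: [0.707, -0.009, 0.008, -0.707]
contact_force: [-3.2, 0.4, 2.3]
gripper_width: 42.6
```

```bash
python3 -m inch '[[0.5,0.05,0,0,0,0,0],[0.5,0.1,0,0,0,0,0]]'
```

```text
clock: 8.93
position: [555.7, 39.9, 55.1]
ee_rot: [0.707, -0.009, 0.007, -0.707]
contact_force: [-6.9, 0.6, 2.4]
gripper_width: 42.6
```

```bash
python3 -m inch '[[0.5,0.05,0,0,0,0,0],[0.5,0.05,0,0,0,0,0],[0.5,0.05,0,0,0,0,0]]'; python3 -m inch '[[0.5,-0.2,0,0,0,0,0],[0.5,-0.7,0,0,0,0,0],[0.5,-1.5,0,0,0,0,0],[0.5,-2.5,0,0,0,0,0],[0.5,-3.5,-1,0,0,0,0],[0,-3.5,-4,0,0,0,0],[0,-3.5,-8,0,0,0,0],[0,-3.5,-12,0,0,0,0],[0,-3.5,-16,0,0,0,0],[0,-3.5,-20,0,0,0,0],[0,-3.5,-20,0,0,0,0],[0,-3.5,-24,0,0,0,0],[0,-3.5,-24,0,0,0,0]]'
python3 - <<'E'
from h import *
st()
st0=(683,-87,-0.024)
pad=S([(0,95,223)],*st0)[0];print(pad)
cv2.imwrite("pics/g_top.png",cv2.resize(arm.get_image("top")[90:290,200:420,::-1],None,fx=3,fy=3))
cv2.imwrite("pics/g_scene.png",arm.get_image("scene")[:,:,::-1])
E
```

```text
clock: 9.18
position: [555.7, 39.8, 55.0]
ee_rot: [0.707, -0.01, 0.007, -0.707]
contact_force: [-7.3, 2.2, 3.2]
gripper_width: 42.8
clock: 10.27
position: [525.0, 41.1, 302.2]
ee_rot: [-0.706, 0.003, -0.013, 0.708]
contact_force: [0.9, -0.2, 1.8]
gripper_width: 0.1
t 10.27 p [525.   41.1 302.2] F [ 0.87 -0.15  1.81] w 0.1 axes [[1.0, 0.01, 0.02], [-0.02, 0.0, 1.0], [0.01, -1.0, 0.0]]
[685.27978113   7.97264131 223.        ]
```

View pics/g_top.png

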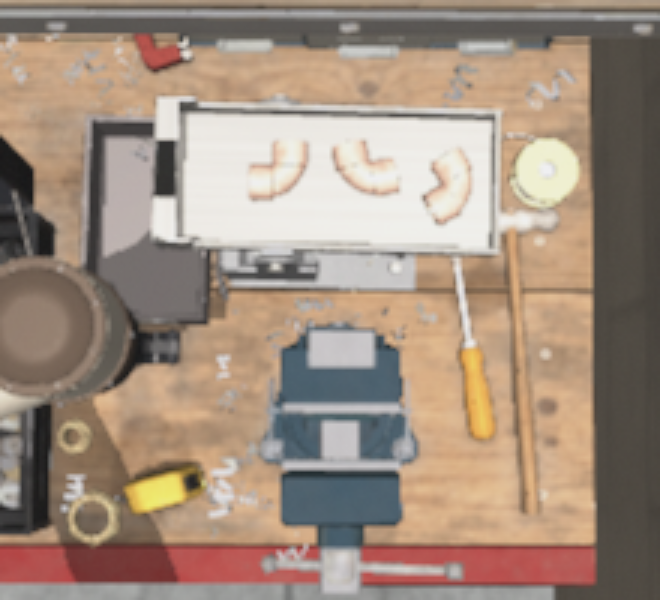

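View pics/g_scene.png

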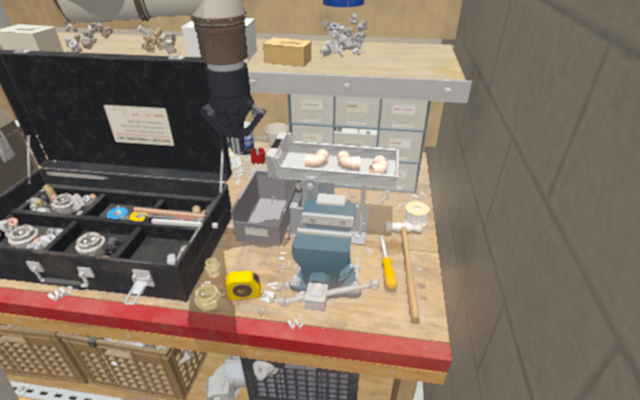

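Run:
```python
from h import *
for dz in (0,100,150,200,250,300,350): print(dz,proj("scene",[(500,42,55+dz)])[0].round(0),proj("scene",[(500,142,55+dz)])[0].round(0))
```

```text
0 [247. 245.] [205. 241.]
100 [242. 210.] [197. 206.]
150 [239. 191.] [193. 187.]
200 [235. 170.] [188. 167.]
250 [232. 148.] [183. 144.]
300 [228. 124.] [177. 120.]
350 [224.  97.] [171.  95.]
```

Run:
```python
from h import *
print("shelf",tri((470,97),(434,97)))
st(); print(rows((689,8,275)), rows((689,8,275),-0.024)[1])
```

```text
shelf (array([ 788.4, -434.4,  320.8]), array([-0.9,  0. ,  1. ,  0.1]))
t 10.37 p [522.7  41.2 296.9] F [-0.18  0.09 -0.48] w 0.1 axes [[1.0, 0.0, 0.02], [-0.02, 0.0, 1.0], [0.0, -1.0, 0.0]]
(array([16.69,  2.26, -2.94]), array([0., 0., 0.])) [-0.11  0.04  0.26]
```

```bash
python3 -m inch '[[0,0,0,0,0,0,-7],[0,2,0.3,-0.5,0,0,-14],[0,5,0.7,-1,0,0,-20],[0,8,1,-1.5,0,0,-20],[0,11,1.4,-2,0,0,-20],[0,14,1.8,-2.5,0,0,-20],[0,16,2,-2.9,0,0,-20],[0,16.7,2.2,-2.9,0,0,-20],[0,16.7,2.2,-2.9,0,0,-20],[0,16.7,2.2,-2.9,0,0,-20]]'
python3 - <<'E'
from h import *
st()
for n in("scene","top"): cv2.imwrite(f"pics/h_{n}.png",arm.get_image(n)[:,:,::-1])
E
```

```text
clock: 11.2
position: [687.8, 8.0, 271.6]
ee_rot: [0.698, 0.114, 0.13, -0.695]
contact_force: [0.6, 0.2, -0.7]
gripper_width: -0.1
t 11.2 p [687.8   8.  271.6] F [ 0.64  0.18 -0.67] w -0.1 axes [[0.94, 0.34, 0.02], [-0.02, -0.01, 1.0], [0.34, -0.94, -0.0]]
```

View pics/h_scene.png

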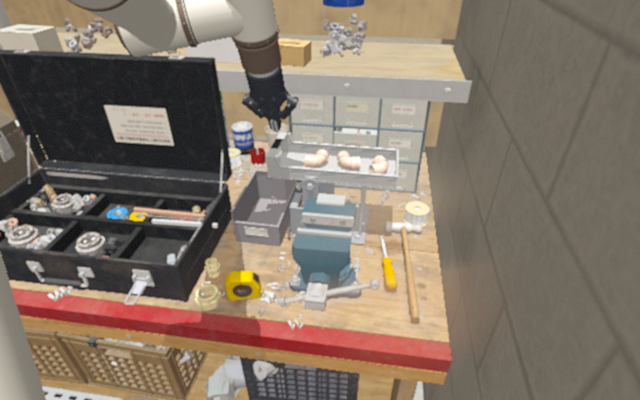

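View pics/h_top.png

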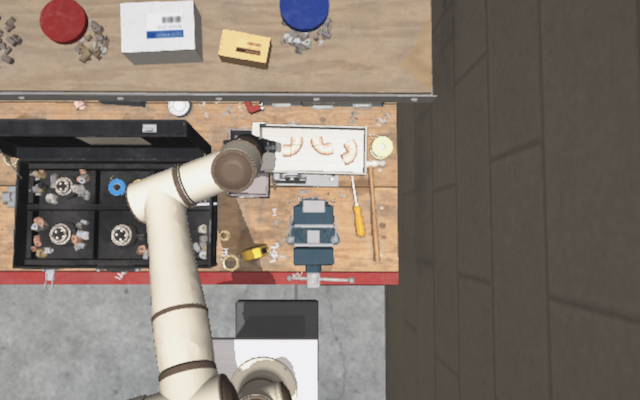

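```bash
python3 -m inch '[[0,-0.17,0.47,0,0,0,0],[0,-0.34,0.94,0,0,0,0],[0,-0.51,1.41,0,0,0,0],[0,-0.68,1.88,0,0,0,0],[0,-0.68,1.88,0,0,0,0]]'; python3 -m inch '[[0,-0.05,0.14,0,0,0,0],[0,-0.1,0.28,0,0,0,0],[0,-0.15,0.42,0,0,0,0]]'
```

```text
clock: 11.72
position: [687.9, 8.0, 251.5]
ee_rot: [0.698, 0.114, 0.13, -0.695]
contact_force: [0.1, 0.0, -0.5]
gripper_width: -0.1
clock: 11.97
position: [689.0, 8.1, 248.9]
ee_rot: [0.698, 0.115, 0.131, -0.695]
contact_force: [0.2, 0.4, -0.3]
gripper_width: 0.2
```

```bash
python3 -m inch '[[0,-0.03,0.09,0,0,0,0],[0,-0.07,0.19,0,0,0,0]]'; python3 -m inch '[[0,-0.03,0.09,0,0,0,0],[0,-0.07,0.19,0,0,0,0]]';python3 -m inch '[[0,-0.03,0.09,0,0,0,0],[0,-0.07,0.19,0,0,0,0]]'
```

```text
clock: 12.13
position: [689.0, 8.0, 246.9]
ee_rot: [0.698, 0.115, 0.131, -0.695]
contact_force: [-0.2, -0.2, -1.2]
gripper_width: 0.4
clock: 12.3
position: [688.9, 8.1, 244.8]
ee_rot: [0.698, 0.115, 0.131, -0.695]
contact_force: [-0.6, 0.1, -0.0]
gripper_width: -0.1
clock: 12.47
position: [689.0, 8.0, 243.5]
ee_rot: [0.698, 0.115, 0.131, -0.695]
contact_force: [-3.7, 0.8, 5.3]
gripper_width: -0.3
```

```bash
python3 -m inch '[[0,-0.05,0.14,0.1,0,0,0],[0,-0.1,0.28,0.2,0,0,0],[0,-0.15,0.42,0.3,0,0,0],[0,-0.2,0.56,0.4,0,0,0],[0,-0.25,0.7,0.5,0,0,0],[0,-0.3,0.84,0.6,0,0,0]]'
```

```text
clock: 12.97
position: [689.2, 14.1, 234.0]
ee_rot: [0.698, 0.115, 0.131, -0.695]
contact_force: [-2.5, -2.1, 4.6]
gripper_width: 0.3
```

```bash
python3 -m inch '[[0,-0.05,0.15,0.1,0,0,0],[0,-0.1,0.3,0.2,0,0,0],[0,-0.16,0.45,0.3,0,0,0],[0,-0.21,0.6,0.4,0,0,0],[0,-0.27,0.75,0.5,0,0,0],[0,-0.32,0.9,0.58,0,0,0]]';python3 -m inch '[[0,-0.05,0.15,0.06,0,0,0],[0,-0.1,0.3,0.12,0,0,0],[0,-0.16,0.45,0.18,0,0,0],[0,-0.21,0.6,0.24,0,0,0],[0,-0.27,0.75,0.3,0,0,0],[0,-0.32,0.9,0.35,0,0,0]]'
```

```text
clock: 13.47
position: [689.4, 19.8, 224.1]
ee_rot: [0.698, 0.115, 0.131, -0.695]
contact_force: [-0.5, -1.9, 4.4]
gripper_width: -0.5
clock: 13.97
position: [689.5, 23.5, 214.7]
ee_rot: [0.698, 0.115, 0.131, -0.695]
contact_force: [-1.4, -1.3, 4.3]
gripper_width: -0.3
```

```bash
python3 -m inch '[[0,-0.05,0.14,0.06,0,0,0],[0,-0.1,0.28,0.11,0,0,0],[0,-0.15,0.42,0.16,0,0,0],[0,-0.2,0.56,0.2,0,0,0],[0,-0.25,0.7,0.24,0,0,0]]';python3 -m inch '[[0,-0.05,0.14,0.03,0,0,0],[0,-0.1,0.28,0.06,0,0,0],[0,-0.15,0.42,0.08,0,0,0],[0,-0.2,0.56,0.1,0,0,0],[0,-0.25,0.7,0.12,0,0,0]]'
```

```text
clock: 14.38
position: [689.5, 25.9, 207.2]
ee_rot: [0.698, 0.115, 0.131, -0.695]
contact_force: [-0.3, 0.8, 3.7]
gripper_width: 0.1
clock: 14.8
position: [689.6, 27.3, 199.8]
ee_rot: [0.698, 0.115, 0.131, -0.695]
contact_force: [-1.2, 2.7, 4.5]
gripper_width: 0.0
```

Run:
```python
from h import *
for n in("scene","top"): cv2.imwrite(f"pics/i_{n}.png",arm.get_image(n)[:,:,::-1])
```

```text
(no output)
```

View pics/i_scene.png

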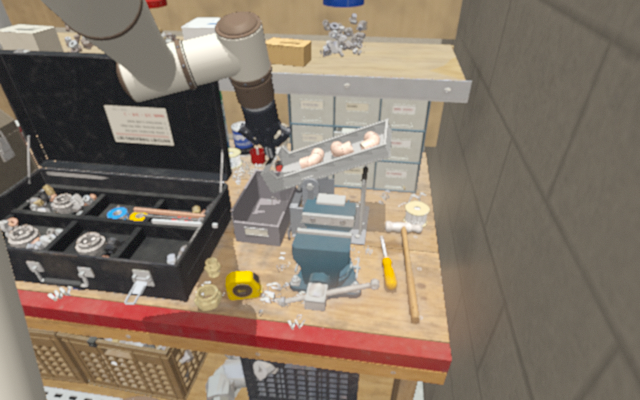

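```bash
python3 -m inch '[[0,-0.03,0.09,0.02,0,0,0],[0,-0.07,0.19,0.03,0,0,0],[0,-0.1,0.28,0.05,0,0,0]]';python3 -m inch '[[0,-0.03,0.09,0.01,0,0,0],[0,-0.07,0.19,0.02,0,0,0]]';python3 -m inch '[[0,-0.03,0.09,0.01,0,0,0],[0,-0.07,0.19,0.02,0,0,0]]'
```

```text
clock: 15.15
position: [689.7, 27.8, 196.9]
ee_rot: [0.698, 0.115, 0.131, -0.695]
contact_force: [-2.2, 2.9, 4.4]
gripper_width: 0.2
clock: 15.32
position: [689.7, 28.0, 194.9]
ee_rot: [0.698, 0.115, 0.131, -0.695]
contact_force: [-1.4, 4.2, 3.6]
gripper_width: -0.0
clock: 15.48
position: [689.7, 28.3, 192.8]
ee_rot: [0.698, 0.115, 0.131, -0.695]
contact_force: [-2.4, 4.9, 4.3]
gripper_width: 0.2
```

```bash
python3 -m inch '[[0,-0.03,0.09,0.01,0,0,0],[0,-0.07,0.19,0.01,0,0,0]]';python3 -m inch '[[0,-0.03,0.09,0.01,0,0,0],[0,-0.07,0.19,0.02,0,0,0]]'
```

```text
clock: 15.65
position: [689.7, 28.5, 190.7]
ee_rot: [0.697, 0.115, 0.131, -0.695]
contact_force: [-2.2, 5.7, 3.8]
gripper_width: 0.0
clock: 15.82
position: [689.7, 28.8, 188.6]
ee_rot: [0.697, 0.115, 0.131, -0.695]
contact_force: [-2.0, 5.4, 2.7]
gripper_width: -0.2
```

```bash
python3 -m inch '[[0,-0.03,0.09,0.05,0,0,0],[0,-0.07,0.19,0.1,0,0,0]]';python3 -m inch '[[0,-0.03,0.09,0.05,0,0,0],[0,-0.07,0.19,0.1,0,0,0]]'
```

```text
clock: 15.98
position: [689.6, 29.3, 186.4]
ee_rot: [0.698, 0.115, 0.131, -0.695]
contact_force: [-0.1, 2.5, 1.2]
gripper_width: 0.1
clock: 16.15
position: [689.5, 29.7, 184.2]
ee_rot: [0.698, 0.114, 0.131, -0.695]
contact_force: [0.2, 0.9, 1.7]
gripper_width: -0.1
```

```bash
python3 -m inch '[[0,-0.03,0.09,0.03,0,0,0],[0,-0.05,0.14,0.05,0,0,0]]';python3 - <<'E'
from h import *
im=arm.get_image("scene")[90:260,220:450,::-1]
cv2.imwrite("pics/j_scene.png",cv2.resize(im,None,fx=3,fy=3,interpolation=cv2.INTER_CUBIC))
E
```

```text
clock: 16.32
position: [689.5, 30.0, 182.9]
ee_rot: [0.698, 0.114, 0.131, -0.695]
contact_force: [0.1, 0.2, 1.8]
gripper_width: 0.1
```

View pics/j_scene.png

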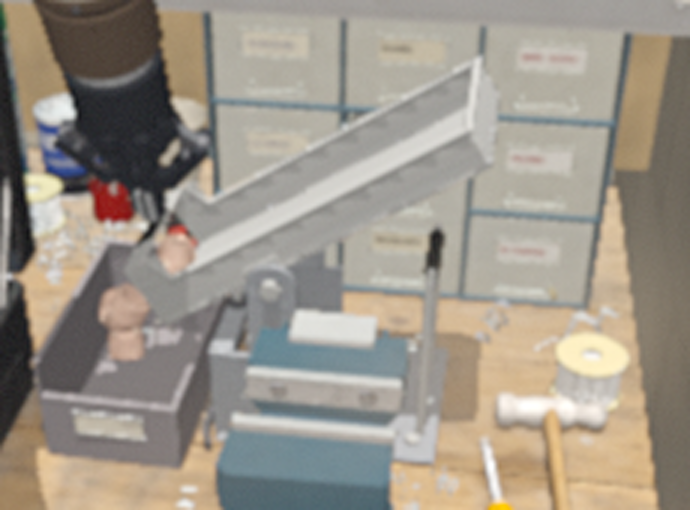

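```bash
python3 -m inch '[[0,-0.03,0.09,0.0,0,0,0],[0,-0.05,0.14,0.0,0,0,0]]'; python3 -m inch '[[0,-0.03,0.09,0.0,0,0,0],[0,-0.05,0.14,0.0,0,0,0]]'
```

```text
clock: 16.53
position: [689.7, 30.2, 182.2]
ee_rot: [0.698, 0.115, 0.131, -0.695]
contact_force: [-1.3, -0.5, 3.7]
gripper_width: 0.0
clock: 16.7
position: [690.1, 30.4, 181.4]
ee_rot: [0.698, 0.115, 0.131, -0.695]
contact_force: [-2.6, 0.3, 5.6]
gripper_width: -0.1
```

Run:
```python
from h import *
im=arm.get_image("scene")[90:260,220:450,::-1]
cv2.imwrite("pics/k_scene.png",cv2.resize(im,None,fx=3,fy=3,interpolation=cv2.INTER_CUBIC))
st()
```

```text
t 16.75 p [690.1  30.5 181.4] F [-2.8  -0.31  6.82] w -0.3 axes [[0.94, 0.34, 0.02], [-0.02, -0.01, 1.0], [0.34, -0.94, -0.0]]
```

View pics/k_scene.png

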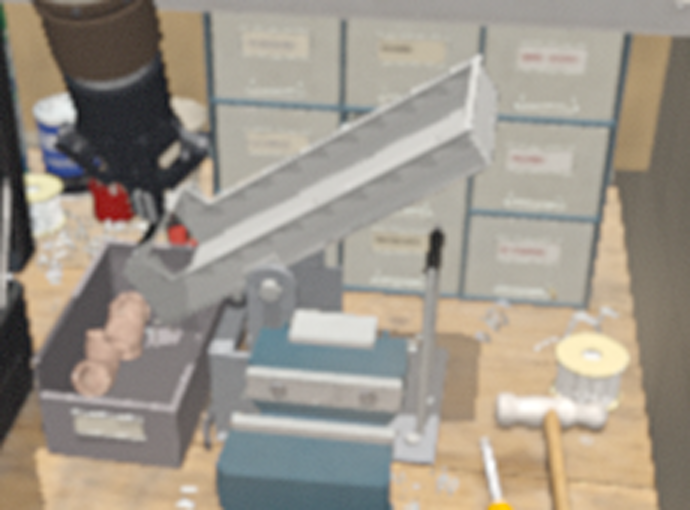

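```bash
python3 -m inch '[[0,-0.02,0.05,0.0,0,0,0],[0,-0.03,0.09,0.0,0,0,0],[0,-0.03,0.09,0.0,0,0,0]]'
```

```text
clock: 17.0
position: [690.2, 30.6, 181.0]
ee_rot: [0.698, 0.116, 0.132, -0.695]
contact_force: [-3.2, 0.4, 8.3]
gripper_width: -0.3
```

```bash
python3 -m inch '[[0,-0.02,0.05,0.0,0,0,0],[0,-0.03,0.09,0.0,0,0,0],[0,-0.03,0.09,0.0,0,0,0],[0,-0.03,0.09,0.0,0,0,0],[0,-0.03,0.09,0.0,0,0,0],[0,-0.03,0.09,0.0,0,0,0],[0,-0.03,0.09,0.0,0,0,0]]'
python3 - <<'E'
from h import *
im=arm.get_image("scene")[90:260,220:450,::-1]
cv2.imwrite("pics/l_scene.png",cv2.resize(im,None,fx=3,fy=3,interpolation=cv2.INTER_CUBIC))
cv2.imwrite("pics/l_top.png",cv2.resize(arm.get_image("top")[90:240,200:420,::-1],None,fx=3,fy=3))
cv2.imwrite("pics/l_wrist.png",arm.get_image("wrist")[:,:,::-1])
st()
E
```

```text
clock: 17.58
position: [690.4, 30.7, 180.7]
ee_rot: [0.697, 0.116, 0.132, -0.695]
contact_force: [-3.6, 0.7, 8.9]
gripper_width: -0.2
t 17.73 p [690.4  30.7 180.7] F [-3.01  0.2   8.18] w -0.0 axes [[0.94, 0.34, 0.02], [-0.02, -0.01, 1.0], [0.35, -0.94, 0.0]]
```

View pics/l_scene.png

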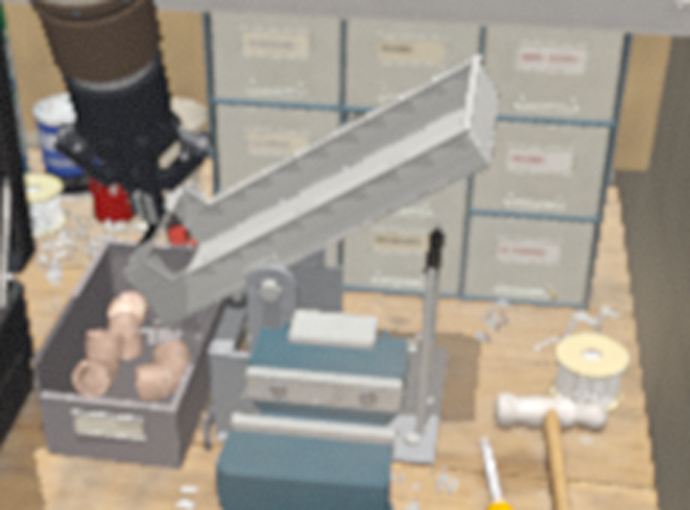

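View pics/l_wrist.png

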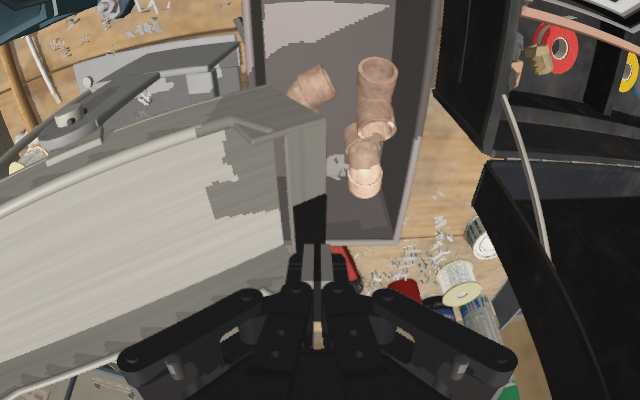

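```bash
python3 -m inch '[[0,-0.02,0.05,0.0,0,0,0],[0,-0.03,0.08,0.0,0,0,0],[0,-0.03,0.08,0.0,0,0,0],[0,-0.03,0.08,0.0,0,0,0],[0,-0.03,0.08,0.0,0,0,0],[0,-0.03,0.08,0.0,0,0,0],[0,-0.03,0.08,0.0,0,0,0]]'
```

```text
clock: 18.32
position: [690.5, 30.8, 180.4]
ee_rot: [0.697, 0.116, 0.132, -0.695]
contact_force: [-4.7, 0.9, 10.2]
gripper_width: -0.1
```

```bash
python3 -m inch '[[0,0.05,-0.14,0,0,0,0],[0,0.1,-0.28,0,0,0,0],[0,0.15,-0.42,0,0,0,0],[0,0.2,-0.56,-0.03,0,0,0],[0,0.25,-0.7,-0.06,0,0,0],[0,0.3,-0.84,-0.09,0,0,0],[0,0.36,-0.98,-0.12,0,0,0],[0,0.41,-1.12,-0.15,0,0,0],[0,0.46,-1.26,-0.18,0,0,0],[0,0.51,-1.4,-0.22,0,0,0],[0,0.56,-1.54,-0.26,0,0,0],[0,0.61,-1.69,-0.3,0,0,0]]'
```

```text
clock: 19.32
position: [690.0, 28.4, 196.1]
ee_rot: [0.697, 0.115, 0.131, -0.695]
contact_force: [0.8, 4.8, 2.2]
gripper_width: 0.1
```

```bash
python3 -m inch '[[0,0.05,-0.14,-0.03,0,0,0],[0,0.1,-0.28,-0.06,0,0,0],[0,0.15,-0.42,-0.09,0,0,0],[0,0.2,-0.56,-0.12,0,0,0],[0,0.25,-0.7,-0.15,0,0,0],[0,0.3,-0.84,-0.19,0,0,0],[0,0.36,-0.98,-0.23,0,0,0],[0,0.41,-1.12,-0.27,0,0,0],[0,0.46,-1.26,-0.32,0,0,0],[0,0.51,-1.4,-0.37,0,0,0],[0,0.56,-1.54,-0.42,0,0,0],[0,0.61,-1.69,-0.48,0,0,0]]'
```

```text
clock: 20.32
position: [690.0, 23.6, 214.6]
ee_rot: [0.697, 0.116, 0.131, -0.695]
contact_force: [0.6, 5.6, 4.5]
gripper_width: 0.1
```

```bash
python3 -m inch '[[0,0.05,-0.14,-0.06,0,0,0],[0,0.1,-0.28,-0.12,0,0,0],[0,0.15,-0.42,-0.18,0,0,0],[0,0.2,-0.56,-0.24,0,0,0],[0,0.25,-0.7,-0.31,0,0,0],[0,0.3,-0.84,-0.38,0,0,0],[0,0.36,-0.98,-0.46,0,0,0],[0,0.41,-1.12,-0.54,0,0,0],[0,0.46,-1.26,-0.62,0,0,0],[0,0.51,-1.4,-0.7,0,0,0]]'
```

```text
clock: 21.15
position: [689.9, 16.6, 230.0]
ee_rot: [0.697, 0.116, 0.132, -0.695]
contact_force: [-0.8, 4.7, 4.9]
gripper_width: -0.1
```

```bash
python3 -m inch '[[0,0.03,-0.09,-0.06,0,0,0],[0,0.07,-0.19,-0.12,0,0,0],[0,0.1,-0.28,-0.18,0,0,0],[0,0.14,-0.38,-0.24,0,0,0],[0,0.17,-0.47,-0.3,0,0,0],[0,0.2,-0.56,-0.36,0,0,0],[0,0.24,-0.66,-0.42,0,0,0],[0,0.27,-0.75,-0.48,0,0,0],[0,0.31,-0.85,-0.54,0,0,0],[0,0.34,-0.94,-0.6,0,0,0]]'
```

```text
clock: 21.98
position: [689.8, 10.3, 240.2]
ee_rot: [0.697, 0.116, 0.132, -0.695]
contact_force: [1.5, 4.0, 5.1]
gripper_width: -0.1
```

```bash
python3 -m inch '[[0,0.02,-0.06,-0.03,0,0,0],[0,0.04,-0.12,-0.06,0,0,0],[0,0.06,-0.18,-0.09,0,0,0],[0,0.09,-0.24,-0.12,0,0,0],[0,0.11,-0.3,-0.15,0,0,0]]'; python3 -m inch '[[0,0.02,-0.06,0,0,0,0],[0,0.04,-0.12,0,0,0,0]]'
```

```text
clock: 22.4
position: [689.7, 8.4, 243.1]
ee_rot: [0.697, 0.116, 0.132, -0.695]
contact_force: [0.9, 2.6, 4.8]
gripper_width: -0.4
clock: 22.57
position: [689.4, 8.1, 243.5]
ee_rot: [0.698, 0.115, 0.131, -0.695]
contact_force: [2.5, 1.5, 2.7]
gripper_width: -0.2
```

Force is falling: the tray is back on its upper rest. Continue off slowly.

```bash
python3 -m inch '[[0,0.01,-0.04,0,0,0,0],[0,0.03,-0.08,0,0,0,0],[0,0.04,-0.12,0,0,0,0],[0,0.06,-0.16,0,0,0,0],[0,0.07,-0.2,0,0,0,0]]'; python3 -m inch '[[0,0.05,-0.14,0,0,0,0],[0,0.1,-0.3,0,0,0,0],[0,0.3,-0.9,0,0,0,0],[0,0.6,-1.9,0,0,0,0],[0,0.9,-2.8,0,0,0,0],[0,0,-5,0,0,0,0],[0,-1,-7,0,0,0,0],[0,-3,-9,0,0,0,0],[0,-5,-10,0,0,0,0],[0,-8,-10,0,0,0,0],[0,-11,-10,0,0,0,0],[0,-14,-10,0,0,0,0],[0,-14,-10,0,0,0,0],[0,-14,-10,0,0,0,0]]'
python3 - <<'E'
from h import *
st()
im=arm.get_image("scene")[110:310,190:450,::-1]
cv2.imwrite("pics/m_scene.png",cv2.resize(im,None,fx=3,fy=3,interpolation=cv2.INTER_CUBIC))
cv2.imwrite("pics/m_top.png",cv2.resize(arm.get_image("top")[90:290,200:420,::-1],None,fx=3,fy=3,interpolation=cv2.INTER_CUBIC))
cv2.imwrite("pics/m_wrist.png",arm.get_image("wrist")[:,:,::-1])
E
```

```text
clock: 22.98
position: [688.0, 7.8, 243.7]
ee_rot: [0.698, 0.113, 0.13, -0.695]
contact_force: [1.1, -0.0, 1.2]
gripper_width: -0.0
clock: 24.15
position: [522.1, 12.0, 292.1]
ee_rot: [0.698, 0.115, 0.131, -0.695]
contact_force: [-0.2, 0.2, 0.9]
gripper_width: -0.0
t 24.15 p [522.1  12.  292.1] F [-0.16  0.21  0.86] w -0.0 axes [[0.94, 0.34, 0.02], [-0.02, -0.01, 1.0], [0.34, -0.94, 0.0]]
```

View pics/m_scene.png

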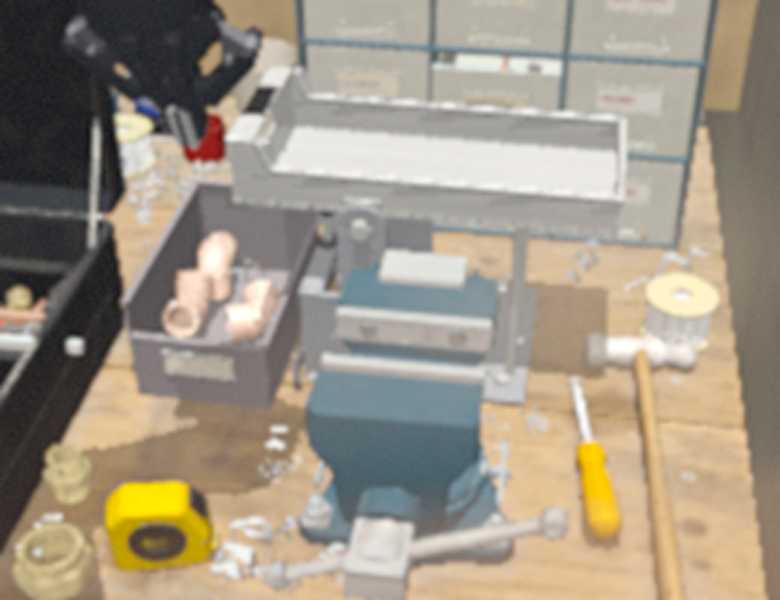

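View pics/m_top.png

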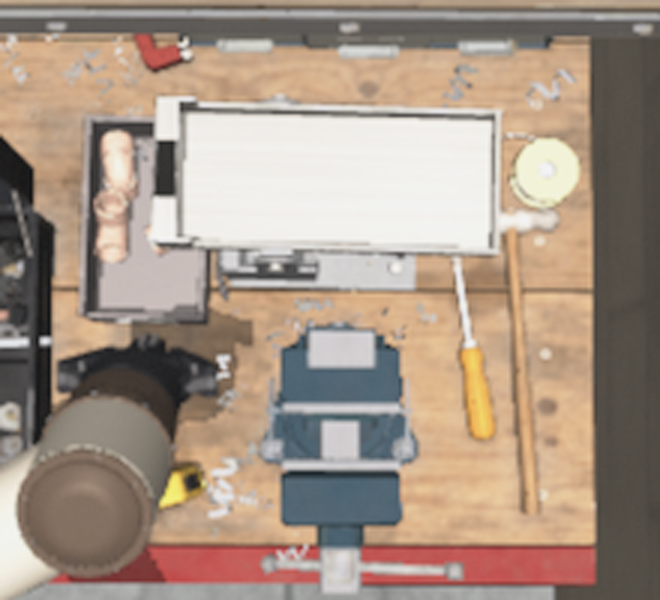

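View pics/m_wrist.png

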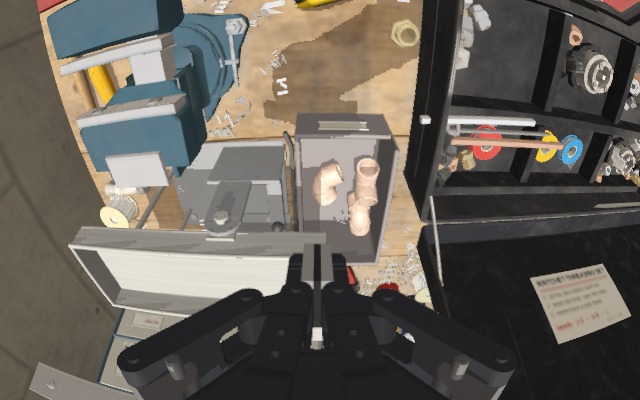

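```bash
python3 -m inch '[[0,0,0,0,0,0,0],[0,0,0,0,0,0,0],[0,0,0,0,0,0,0]]'; python3 -c "
from bench import arm
print(arm.job_done())"
```

```text
clock: 24.55
position: [524.0, 12.3, 291.1]
ee_rot: [0.698, 0.114, 0.131, -0.695]
contact_force: [0.7, 0.6, 0.8]
gripper_width: 0.0
the job is handed in; nothing more can be done
None
```

The job is done and handed in at about 24.5 s. My last checks all agreed, but the system reports no verdict.

- **Bin:** I slid it about 31 mm to the back stop, peaking at about 8 N. Its front face came to rest within 1 mm of where I had measured home to be.
- **Tray down:** I pressed the thumb pad down until the tray stopped on the bolt, at a tilt I estimate at 0.6 rad. I then held it there with about 8 to 11 N; the pictures show all three elbows in the bin. I judged contact with the bolt from the force rising sharply while the tray stopped moving, as bolt force cannot be read directly.
- **Tray up:** I eased it back at roughly 0.2 rad/s, and the force faded out at the same height as the first contact.
- **Last pictures:** the tray looks level, exactly as at the start, and all three elbows lie in the bin. The bin is home and square, the bystanders look unmoved, and the arm is clear of everything.

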